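# Clamp a picture book in the book scanner

## Task

Scan the cover of the yellow picture book: take it from the wire rack and lean it on the scanner's tilted cradle, square and centred, its bottom edge on the ledge, its back flat against the black board and its picture facing the scanner's camera, then let go of it. Next flip the red safety catch back towards the robot until it stays clear of the lever, and pull the black lever grip towards the robot so that the clear plate clamps the book firmly, without crushing it, against the sprung board. Finish the program while still holding the lever there for the exposure (it springs open when let go), and leave the other two books standing in the rack as they are.

Things in the scene. Friction and masses are not known exactly. Their poses are not given: they have to be found in the camera images.
- book: Yellow rigid hardback, 12 mm thick (x), 160 wide (y), 180 tall (z), 0.2 to 0.4 kg; the only yellow book in the rack. Origin: centre of its bottom face; +z to its top edge, +x out of the front cover (brown animal face). It starts upright in the rack (leaning under 0.05 rad), cover facing away from the robot, its upper 105 mm free above the wires.
- book_cover (a point): Centre of the book's front cover: 6 mm out along the book's +x, 90 mm above its bottom edge.
- rack: Fixed rack: dark wood base 220 x 130 x 12 mm, three slots 70 mm apart along its x, each between two brass wire hoops 16 mm apart, tops 83 mm above the table. Origin: centre of the underside; +x is the way the covers face. Yellow, blue and green book stand in the slots in any order, bottoms 12 mm above the table; lift straight up by 80 mm to clear the wires, by over 180 mm to pass over the other books.
- blue_book: Blue book of the same size in the rack, origin and axes likewise. Leave it.
- green_book: Green book of the same size in the rack, origin and axes likewise. Leave it.
- scanner: Fixed book scanner. Origin: on the table under the lever's shaft, mid-width. +x from the cradle to its own camera, away from the robot; +y left, z up. The camera (centre about 300 mm out, top 300 mm high) and two light bars (310 mm out, 220 mm to either side, 240 high) stand beyond the cradle, which is open above.
- ledge_mid (a point): Middle of the ledge's top, 17 mm in front of the board's face. The ledge is 180 wide, 34 deep, at right angles to the board (its front edge is higher), about 52 mm above the table at the board.
- backboard: Black cradle board, 170 wide (y), 105 tall (z), leaning back 20 degrees (0.349 rad) from upright towards the robot. Origin: middle of its front face's lower edge, on the ledge; +x front normal, +z up along it. A seated book has these axes, origin at x 6, z 0 mm. It is sprung: gives up to 12 mm along -x, 3 N at first, 20 N fully in. Its fixed frame reaches 30 mm behind the face.
- platen: Clear plate 176 wide (y), 100 tall (z), 5 thick (x) between the two lever arms, pivoted on them 90 mm from the shaft so that it settles flat by itself (0.15 rad either way). Origin: its centre. It starts tilted 20 degrees forward of upright: an open V of 40 degrees to the board, into which the book goes from above.
- catch (a joint): Red safety catch, rad: 0 = on (its bar lies forward against a pin on the lever and blocks it); grows as its upright tab is tipped back towards the robot (scanner -x), which lifts the bar; stop at 1.25. Over 0.9 counts as flipped. It stays where it is put (friction, about 1 N at the top of the tab).
- catch_tab (a point): Middle of the top edge of the catch's red tab, 60 mm above the pivot; tab 24 mm wide (scanner y), 8 thick (scanner x), upright when on, top 174 mm above the table. From the pivot the red bar runs 79 mm forward, sloping down 20 degrees; above the bar the space in front of the tab is free for hooking it with a fingertip.
- catch_hinge (a point): Catch's pivot, 114 mm above the table, axis along scanner y; it does not move.
- lever (a joint): Rad: 0 = forward, plate open (start); grows as the grip is pulled to the robot (scanner -x). The plate meets a seated book at about 0.65, lies parallel to the board and has pushed it in about 5 mm (6 to 12 N on the book) at 0.70, fully in at 0.77; stop at 0.82. Pull at the grip: 2 to 3 N at first, 6 N before the plate meets the book, about 10 N at 0.70. Blocked (under 0.1) while the catch is on.
- lever_grip: The lever's black grip: a round sleeve 20 mm in diameter, 100 long, along scanner y, to the right of the right-hand lever arm, spinning freely on its own axis. Origin: its middle, 200 mm from the lever's shaft; at the start about 226 mm above the table, 20 degrees forward of straight above the shaft, free above and on both sides. It swings on an arc about lever_hinge.
- lever_hinge (a point): Point on the axis of the lever's shaft (along scanner y), 38 mm above the table, in the plane in which lever_grip swings; it does not move.
There are look-alikes about, which are no part of the job. What is shaped like the book but pink is not meant.

How it is judged (in metres and radians):
On the way, in this order (a step that is already met when the one before it is completed fails the run):
1. the yellow book leans on the cradle, seated, square and let go, with the catch still on (x of book in the frame of backboard between 0 and 0.012 m and y of book in the frame of backboard between -0.018 and 0.018 m and z of book in the frame of backboard between -0.004 and 0.006 m and angle between the z axis of book and the z axis of backboard, either way round below 0.08 rad and angle between the x axis of book and the x axis of backboard, either way round below 0.1 rad and x of book_cover in the frame of backboard above 0.008 m and contact force between the fingers and book below 0.2 N and value of joint catch below 0.3 rad and value of joint lever below 0.1 rad and linear speed of book below 0.02 m/s), for 0.3 s.
2. the red catch is flipped back while the lever is still forward (x of book in the frame of backboard between 0 and 0.012 m and y of book in the frame of backboard between -0.018 and 0.018 m and z of book in the frame of backboard between -0.004 and 0.006 m and angle between the z axis of book and the z axis of backboard, either way round below 0.08 rad and angle between the x axis of book and the x axis of backboard, either way round below 0.1 rad and x of book_cover in the frame of backboard above 0.008 m and contact force between the fingers and book below 0.2 N and value of joint catch above 0.9 rad and value of joint lever below 0.15 rad), for 0.2 s.
3. the lever grip is held so that the clear plate clamps the book (x of book in the frame of backboard between 0 and 0.012 m and y of book in the frame of backboard between -0.018 and 0.018 m and z of book in the frame of backboard between -0.004 and 0.006 m and angle between the z axis of book and the z axis of backboard, either way round below 0.08 rad and angle between the x axis of book and the x axis of backboard, either way round below 0.1 rad and x of book_cover in the frame of backboard above 0.008 m and contact force between the fingers and book below 0.2 N and value of joint catch above 0.9 rad and value of joint lever above 0.62 rad and contact force between platen and book above 3 N and contact force between the fingers and lever_grip above 1 N), for 0.3 s.
At the end, for the whole second after the job is handed in: Catch over 0.9 rad; lever held by its grip past 0.62 rad, plate pressing the book with over 3 N; book untouched by the fingers, picture outwards, on the ledge within 6 mm, against the board within 6 mm, centred within 18 mm, parallel within 0.08 rad (all of step 3 and velocity of joint lever between -0.05 and 0.05 rad/s); the arm keeps its last pose, push and grip.
It fails at once if another book in the rack is moved by more than 30 mm (distance of any of blue_book, green_book from where it was at the start of the episode above 0.03 m).
It fails at once if a book is dropped or knocked over (angle between any of book, blue_book, green_book's own z axis and vertical above 0.9 rad).
It fails at once if the book is crushed: the plate presses it with more than 90 N (contact force between platen and book above 90 N).
It also fails if it takes over 64 s, if anything falls off the work surface, if the arm or the gripper's body presses on something with over 40 N, if the wrist force passes 120 N, or if a joint passes its speed limit or range.

## Robot

A 6-joint arm with a two-finger parallel gripper is mounted at the origin on the work surface. World frame = base frame: x ahead of the robot, y to its left, z up, the work surface at z = 0. Lengths are in mm, angles in rad, forces in N, time in s.
With the tool pointing down it reaches from about 375 to 900 mm from the base axis. Payload 3.1 kg.
Tool frame: the origin (TCP) lies at the very end of the fingers, on their centre line; the grasp point (between the pads) lies 19 mm behind it (r.tcp_to_grasp is the distance from the TCP to the grasp point, in mm); z points along the fingers, y is the line along which they close (so a half turn about z gives the same grasp; the last joint's range is limited). The gripper opens to 85 mm and grips with 20 to 120 N. Pads are 22 mm wide; open, the fingers measure 114 mm over their backs; the gripper's body (76 mm by 85 mm) begins 54 mm behind the grasp point. The pads swing forward as they close: fully open they stand 13 mm farther back than shut.
Start: joints at [1.028, 0.527, 1.433, -0, 1.181, -0.178], TCP at [222.935, 583.864, 231.31] pointing down, gripper open.
Joint ranges: [-3.08, 3.08], [-0.75, 2.2], [0.22, 2.44], [-1.43, 4.57], [0, 2.65], [-2.85, 2.85]. Speed limits (rad/s): [2.79, 2.79, 3.14, 3.14, 3.14, 3.14].

## Interface

Orientations are given as a rotation vector (axis times angle).
In Python, from workcell import r gives the robot as it stands.
- The arm moves only by the tool drive_tool, never from a script. Its argument "commands" is a list of rows, each a list of 5 numbers: the shift along the world's x, y, z in mm, then the turn about the world's z in degrees, then the gripper command: -1 is shut, 1 is fully open, values between are in proportion. A call has 1 to 10 rows; each row is the pose to reach, as a shift and turn from the pose commanded when the call began; what a row does not reach only later rows make up. A row lasts 1/10 s, in which the tool goes at most 50 mm and 8.59 degrees, less where a joint would pass 70% of its speed; a pose out of reach is approached as far as the arm can. A call with a gripper value outside its range is refused whole. The fingers move at their own pace and stop on an object; "force" is the grip in N (left out, the last holds). Time passes only in rows, so rows that repeat a pose let the fingers close. It gives the time, the measured TCP pose, the force, the opening and the grip force at its end, in the units of the state.
- r.get_state(): the state, without advancing time (a new reading comes with each control period).
- r.snapshot(name): name is "side" or "top" or "wrist"; returns a dict with "pixels" (480x640x3 uint8, blue, green, red), "depth" (480x640 float32, mm along the optical axis (not along the pixel's ray), 0 where there is no reading), "fx", "fy", "cx", "cy" (pixels), "pose" (4x4, takes a point from camera to world coordinates); the wrist camera has in their place "hand_eye" (4x4, takes a point from camera to tool coordinates, whose origin is the TCP and whose axes are the flange's). Camera axes: x right, y up, looking along -z (the intrinsics and any distortion apply to the point x, -y, -z); pixel columns grow to the right and rows downward; lengths in mm; the calibration is good to about 2 mm. A picture is of the moment at which its call begins: read the wrist's pose just before it.
- r.hand_in(): hands the job in; it is judged then, once.
The state is a dict: "time": time; "joint_positions": joint angles; "joint_velocities": joint speeds; "joint_torque": joint torques, N m; "ee_pos": TCP position; "tcp_rot": TCP orientation; "wrist_force": force on the tool from outside, world axes, zero at the start; "torque": the same for the moment, N m; "finger_gap": finger opening in mm; "grip_force": force on a finger pad.
Only numpy, scipy, OpenCV 4.12 (cv2) and the standard library are available. Lean on these libraries where they do the work, as an engineer would, in place of code of your own. Each camera call takes 0.05 s, during which the arm holds its last target. There are 200 camera calls.

## Working session

There is one attempt and no reset: what is moved stays moved. The work goes in short steps, Python scripts to look and compute and a tool call to move; the robot and the scene stay as the last step left them, time stands still between calls to the robot, and variables do not carry over. Pictures are saved under pics/ and viewed, at most 10 in all, crops included, and the job is handed in when it is done.

Besides the shell and the picture viewer there is one more tool, called by a JSON object that holds its "fn" and its "kwargs". drive_tool: Moves the arm, as the interface text tells. Its arguments: {"type":"object","properties":{"commands":{"type":"array"},"force":{"type":"number"}},"required":["commands"]}

```bash
mkdir -p pics; ls; cat > h.py <<'E'
import numpy as np,cv2
from workcell import r
from scipy.spatial.transform import Rotation as R
def snap(n):
    s=r.get_state(); d=r.snapshot(n)
    if n=="wrist":
        T=np.eye(4);T[:3,:3]=R.from_rotvec(s["tcp_rot"]).as_matrix();T[:3,3]=s["ee_pos"]
        d["pose"]=T@d["hand_eye"]
    return d
def cloud(d):
    v,u=np.mgrid[:480,:640];z=d["depth"]
    p=np.stack([(u-d["cx"])/d["fx"]*z,-(v-d["cy"])/d["fy"]*z,-z],-1)
    return p@d["pose"][:3,:3].T+d["pose"][:3,3]
E
python3 - <<'E'
from h import *
for n in("side","top"):
    d=snap(n);cv2.imwrite(f"pics/{n}0.png",d["pixels"]);np.savez(f"{n}0.npz",**d)
    print(n,d["pose"].round(2).tolist(),d["fx"],[k for k in d],(d["depth"]>0).mean())
print(r.get_state())
E
```

```text
pics
side [[0.84, 0.29, -0.46, -127.81], [-0.55, 0.43, -0.72, -784.01], [-0.01, 0.86, 0.52, 750.43], [0.0, 0.0, 0.0, 1.0]] 471.11719985575854 ['pixels', 'depth', 'fx', 'fy', 'cx', 'cy', 'pose'] 0.9959830729166667
top [[-0.01, 0.98, -0.18, 210.66], [-1.0, -0.01, -0.0, 83.74], [-0.0, 0.18, 0.98, 1522.72], [0.0, 0.0, 0.0, 1.0]] 624.6756616107135 ['pixels', 'depth', 'fx', 'fy', 'cx', 'cy', 'pose'] 0.996240234375
{'time': 0.1, 'joint_positions': array([ 1.02748933e+00,  5.28353897e-01,  1.43374656e+00,  2.52682691e-05,
        1.18142374e+00, -1.78498492e-01]), 'joint_velocities': array([-0.00065797, -0.00432169, -0.00252303, -0.0013808 , -0.00177708,
       -0.00050643]), 'joint_torque': array([ 1.05668541e-04, -4.43309498e+01, -1.78586090e+01, -1.62830638e-04,
        3.82027589e-03,  2.75296799e-07]), 'ee_pos': array([222.61425757, 583.33326234, 230.45212609]), 'tcp_rot': array([-5.69754446e-01, -3.08877870e+00,  2.82500793e-03]), 'wrist_force': array([ 0.79749618,  0.45212978, -0.1458655 ]), 'torque': array([-0.05162721, -0.0319815 , -0.00783091]), 'grip_force': 0.0, 'finger_gap': 85.29209367304706}
```

View pics/side0.png

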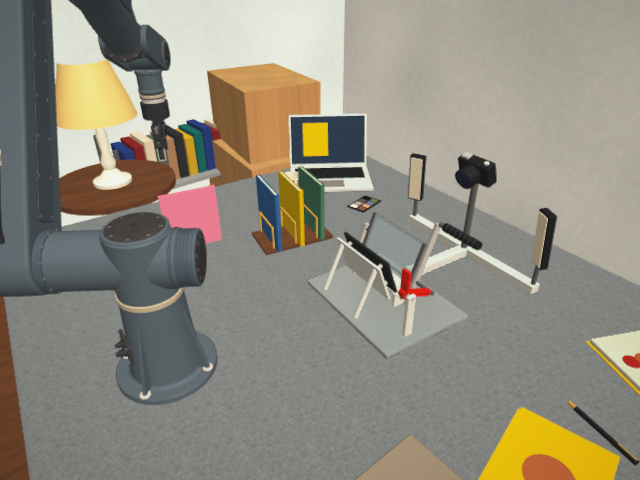

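View pics/top0.png

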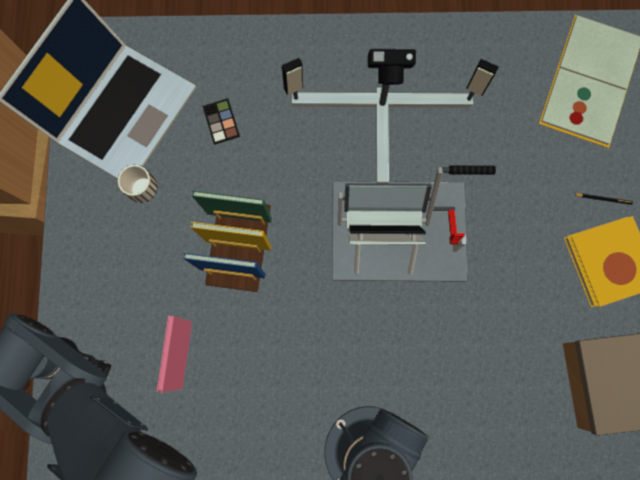

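The yellow book is the middle one in the rack, at top view (230,235). The scanner is at top view (400,220), with the red catch at (455,235) and the grip at (468,170). The lookalikes (pink book, yellow book lower right, the laptop's yellow square) are elsewhere.

```bash
cat > m.py <<'E'
from h import *
d=dict(np.load("top0.npz"));P=cloud(d);hsv=cv2.cvtColor(d["pixels"],cv2.COLOR_BGR2HSV)
s=dict(np.load("side0.npz"));PS=cloud(s);hs=cv2.cvtColor(s["pixels"],cv2.COLOR_BGR2HSV)
def box(M,u0,u1,v0,v1):
    b=np.zeros(M.shape,bool);b[v0:v1,u0:u1]=1;return M&b
def line(n,p):
    c=p.mean(0);w=np.linalg.svd(p[:,:2]-c[:2],full_matrices=False)[2][0];
    t=(p[:,:2]-c[:2])@w
    print(n,len(p),c.round(1),"med",np.median(p,0).round(1),"dir",np.degrees(np.arctan2(w[1],w[0])).round(1),"ext",np.ptp(t).round(1),"min",p.min(0).round(1),"max",p.max(0).round(1))
H,S,V=[hsv[...,i].astype(int) for i in range(3)]
Hs,Ss,Vs=[hs[...,i].astype(int) for i in range(3)]
Z=P[...,2]
for n,lo,hi in(("yel",18,33),("grn",45,85),("blu",100,120)):
    m=box((H>lo)&(H<hi)&(S>90)&(Z>184)&(Z<205),180,280,180,285);line(n,P[m])
red=((H<6)|(H>174))&(S>150)
m=box(red,440,475,200,250);line("red all",P[m]);line("red top",P[m&(Z>168)])
m=box((V<70),443,500,160,180)&(Z>150);line("grip",P[m]);line("griptop",P[m&(Z>P[m][:,2].max()-5)])
m=box(V<60,345,430,222,238)&(Z>120);line("board top",P[m]);
m=box(V>190,290,480,90,106)&(Z<80);line("crossbar",P[m])
m=box(V>190,375,392,105,175)&(Z<80);line("stem",P[m])
rs=((Hs<6)|(Hs>174))&(Ss>150);m=box(rs,390,440,260,305);line("side red",PS[m]);line("side red top",PS[m&(PS[...,2]>168)])
m=box(Vs<60,430,490,215,250)&(PS[...,2]>150);line("side grip",PS[m])
m=box(Vs<60,330,400,230,295)&(PS[...,2]>40)&(PS[...,2]<160)
p=PS[m];line("side board",p);c=p.mean(0);n=np.linalg.svd(p-c,full_matrices=False)[2][2];print("normal",n.round(3))
m=box((Hs>18)&(Hs<33)&(Ss>90),275,310,170,250)&(PS[...,2]>90);p=PS[m];line("side yel",p);n=np.linalg.svd(p-p.mean(0),full_matrices=False)[2][2];print("normal",n.round(3))
E
python3 m.py
```

```text
yel 224 [496.6 304.9 191.8] med [496.9 304.8 192.1] dir -98.1 ext 160.7 min [480.7 228.8 184.1] max [515.2 388.8 198.9]
grn 40 [561.8 297.5 187.9] med [561.5 293.9 187.2] dir -97.1 ext 156.8 min [550.3 228.7 184. ] max [574.2 384.4 196.6]
blu 68 [424.8 314.7 189.8] med [423.1 311.2 188.6] dir 82.2 ext 159.7 min [412.8 243.6 184.3] max [445.7 402.6 197.7]
red all 258 [ 506.  -199.6  125.9] med [ 502.5 -199.6  114.9] dir 177.2 ext 88.4 min [ 471.9 -209.5   89.5] max [ 560.2 -187.8  179.5]
red top 41 [ 481.8 -198.9  174.7] med [ 481.5 -198.4  174.6] dir -89.9 ext 21.5 min [ 477.5 -209.5  169.1] max [ 486.  -188.   179.5]
grip 475 [ 609.2 -217.9  241.7] med [ 611.2 -219.8  234.1] dir 126.7 ext 529.1 min [ 210.7 -273.3  222.7] max [ 624.1   83.7 1522.7]
griptop 3 [ 210.7   83.7 1522.7] med [ 210.7   83.7 1522.7] dir 0.0 ext 0.0 min [ 210.7   83.7 1522.7] max [ 210.7   83.7 1522.7]
board top 343 [496.9 -47.9 152.3] med [497.4 -49.4 147.6] dir -84.6 ext 237.7 min [ 210.7 -128.   121.3] max [ 510.    83.7 1522.7]
crossbar 42 [876.5   3.1  28. ] med [878.3 -12.3  27.7] dir -84.6 ext 216.8 min
[... 200 characters left out ...]
 med [ 477.3 -205.5  125.7] dir 39.8 ext 1008.8 min [-127.8 -784.    10.6] max [ 622.5 -108.7  750.4]
side red top 45 [ 437.8 -241.   210.7] med [ 477.8 -203.2  172.7] dir -136.1 ext 850.4 min [-127.8 -784.   168. ] max [ 484.  -189.9  750.4]
side grip 347 [ 604.5 -228.   231. ] med [ 603.6 -229.3  231.7] dir -90.7 ext 104.3 min [ 596.7 -274.1  219.3] max [ 617.4 -169.9  238.4]
side board 511 [496.8 -69.8 125.4] med [494.  -79.4 132.9] dir -86.1 ext 173.5 min [ 485.5 -133.6   57.6] max [521.1  38.6 152.1]
normal [-0.944  0.017 -0.329]
side yel 824 [487.1 292.6 147.5] med [487.2 290.8 147.1] dir -110.9 ext 1327.5 min [-127.8 -784.    90.3] max [568.8 392.4 750.4]
normal [-0.931  0.281 -0.231]
```

```bash
cat >> m.py <<'E'
print("-----")
def rl(n,p):
    vx,vy,x,y=cv2.fitLine(p[:,:2].astype(np.float32),cv2.DIST_HUBER,0,.5,.01).ravel();print(n,len(p),np.degrees(np.arctan2(vy,vx)).round(2),np.median(p,0).round(1),p.min(0).round(1),p.max(0).round(1))
ok=lambda Q:(Q[...,2]<400)&(Q[...,2]>0)
rl("grip top",P[box((V<70),443,500,160,180)&ok(P)&(Z>222)])
rl("grip side",PS[box(Vs<60,430,490,215,250)&ok(PS)&(PS[...,2]>210)])
m=box(V<60,335,435,218,242)&ok(P)&(Z>143);rl("board top",P[m])
m=box(Vs<60,330,400,230,295)&ok(PS)&(PS[...,2]>135);rl("board side",PS[m])
m=box(V>170,285,480,85,110)&(Z<40)&(Z>15);rl("cross",P[m])
m=box(V>150,340,432,206,230)&(Z>35)&(Z<75);rl("ledge",P[m])
m=box((V>60)&(S<60),335,430,182,212)&ok(P)&(Z>90);rl("platen",P[m])
m=box((H>18)&(H<33)&(S>90)&(Z>188)&(Z<205),180,280,180,285);rl("yel top",P[m])
T=R.from_rotvec(r.get_state()["tcp_rot"]).as_matrix();print(T.round(3))
E
python3 m.py|sed -n '/-----/,$p'
```

```text
-----
grip top 472 88.26 [ 611.2 -220.   234.1] [ 601.8 -273.3  222.7] [ 624.1 -161.   242. ]
grip side 347 89.7 [ 603.6 -229.3  231.7] [ 596.7 -274.1  219.3] [ 617.4 -169.9  238.4]
board top 237 88.41 [495.9 -49.1 149.4] [ 490.1 -128.   143.1] [501.4  38.2 159.8]
board side 237 88.97 [490.6 -50.6 145.9] [ 485.5 -131.   135.2] [495.3  38.6 152.1]
cross 1688 88.47 [867.9 -46.2  27. ] [ 835.8 -283.4   15.3] [895.7 174.6  36.7]
ledge 1003 88.59 [548.9 -45.5  57.9] [ 528.1 -144.6   43. ] [566.6  48.6  74.6]
platen 2072 89.85 [582.7 -43.7 137. ] [ 555.9 -150.7   90. ] [606.2  63.7 178.2]
yel top 189 82.31 [497.2 303.3 192.7] [480.7 228.8 188.1] [514.7 388.8 198.9]
[[-0.934  0.357 -0.001]
 [ 0.357  0.934 -0.002]
 [ 0.    -0.002 -1.   ]]
```

{"fn": "drive_tool", "kwargs": {"commands": [[275,-275,50,-77,0],[275,-275,50,-77,0],[275,-275,50,-77,0],[275,-275,50,-77,0],[275,-275,50,-77,0],[275,-275,50,-77,0],[275,-275,50,-77,0],[275,-275,50,-77,0],[275,-275,50,-77,0],[275,-275,50,-77,0]], "force": 60}}

```text
time: 1.1
ee_pos: [498.7, 307.5, 280.9]
tcp_rot: [-2.372, -2.06, 0.001]
wrist_force: [0.1, -0.3, 0.3]
finger_gap: 42.8
grip_force: 0.0
```

```bash
python3 - <<'E'
from h import *
d=snap("wrist");cv2.imwrite("pics/w1.png",d["pixels"]);P=cloud(d);Z=P[...,2]
h=cv2.cvtColor(d["pixels"],cv2.COLOR_BGR2HSV).astype(int)
for lo in(175,186,189):
    m=(h[...,0]>18)&(h[...,0]<33)&(h[...,1]>90)&(Z>lo)&(Z<200);p=P[m]
    if len(p)<5: continue
    (c,w,a)=cv2.minAreaRect(p[:,:2].astype(np.float32));vx,vy,_,_=cv2.fitLine(p[:,:2].astype(np.float32),cv2.DIST_HUBER,0,.5,.01).ravel()
    print(lo,len(p),np.median(p,0),c,w,a,np.degrees(np.arctan2(vy,vx)))
s=r.get_state();T=R.from_rotvec(s["tcp_rot"]).as_matrix();print(s["ee_pos"],np.degrees(np.arctan2(T[1,1],T[0,1])),s["finger_gap"],s["joint_positions"])
E
```

```text
175 1693 [496.56345788 316.23876235 193.08406369] (495.35968017578125, 308.41851806640625) (159.64828491210938, 12.025497436523438) 81.86942291259766 80.768684
186 1683 [496.47649826 315.8114504  193.08992625] (495.35968017578125, 308.41851806640625) (159.64828491210938, 12.025497436523438) 81.86942291259766 81.273926
189 1683 [496.47649826 315.8114504  193.08992625] (495.35968017578125, 308.41851806640625) (159.64828491210938, 12.025497436523438) 81.86942291259766 81.273926
[497.7600634  308.29854815 280.76220147] -7.803183651819569 42.704790458544615 [3.63638485e-01 4.21549080e-01 1.47443304e+00 3.43724381e-04
 1.24711764e+00 4.99719839e-01]
```

View pics/w1.png

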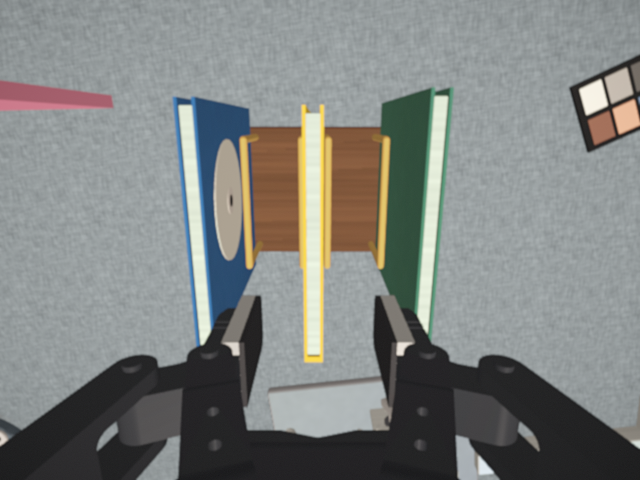

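The yellow book's top edge runs from (313,105) to (313,360), centred between the fingers. I'll descend and grip.

{"fn": "drive_tool", "kwargs": {"commands": [[-2,0,-50,0,0],[-2,0,-100,0,0],[-2,0,-130,0,0],[-2,0,-130,0,0],[-2,0,-130,0,-1],[-2,0,-130,0,-1],[-2,0,-130,0,-1],[-2,0,-130,0,-1],[-2,0,-130,0,-1],[-2,0,-130,0,-1]], "force": 60}}

```text
time: 2.15
ee_pos: [497.2, 309.8, 153.5]
tcp_rot: [2.368, 2.063, 0.007]
wrist_force: [-0.2, 1.2, 7.2]
finger_gap: 11.3
grip_force: 59.8
```

{"fn": "drive_tool", "kwargs": {"commands": [[0,0,20,0,-1],[0,0,45,0,-1],[0,0,80,0,-1],[0,0,120,0,-1],[0,0,160,0,-1],[0,0,200,0,-1],[0,0,200,0,-1]]}}

```text
time: 2.85
ee_pos: [498.9, 309.8, 358.1]
tcp_rot: [2.365, 2.06, 0.02]
wrist_force: [0.8, 0.3, -2.5]
finger_gap: 11.4
grip_force: 59.0
```

{"fn": "drive_tool", "kwargs": {"commands": [[49,-356,0,6.5,-1],[49,-356,0,6.5,-1],[49,-356,0,6.5,-1],[49,-356,0,6.5,-1],[49,-356,0,6.5,-1],[49,-356,0,6.5,-1],[49,-356,0,6.5,-1],[49,-356,0,6.5,-1],[49,-356,0,6.5,-1],[49,-356,0,6.5,-1]]}}

```text
time: 3.85
ee_pos: [544.0, -46.2, 350.3]
tcp_rot: [-2.246, -2.192, 0.001]
wrist_force: [0.2, -0.1, -2.5]
finger_gap: 11.4
grip_force: 58.9
```

```bash
python3 - <<'E'
from h import *
s=r.get_state();T=R.from_rotvec(s["tcp_rot"]).as_matrix();print(s["ee_pos"],np.degrees(np.arctan2(T[1,1],T[0,1])),T[:,2],s["wrist_force"],s["joint_positions"])
a=snap("side")
cv2.imwrite("pics/s2.png",cv2.resize(a["pixels"][100:340,240:560],None,fx=2,fy=2));P=cloud(a);h=cv2.cvtColor(a["pixels"],cv2.COLOR_BGR2HSV).astype(int)
m=(h[...,0]>18)&(h[...,0]<33)&(h[...,1]>90)&(P[...,2]>100)&(P[...,2]<420)&(P[...,1]<60)&(P[...,1]>-180)&(P[...,0]>450)&(P[...,0]<620)
p=P[m];print(len(p),p.min(0),p.max(0),np.median(p,0));q=p-np.median(p,0)
for _ in range(5):
    n=np.linalg.svd(q,full_matrices=False)[2][2];q=q-np.median(q,0);e=abs(q@n);q=q[e<max(2,np.percentile(e,90))]
print(n)
E
```

```text
[543.95949508 -46.23892798 350.26287025] -1.4086375866749117 [-0.00257625  0.001662   -0.9999953 ] [ 0.24429956 -0.12962323 -2.52777961] [-2.90029311e-01  2.99997683e-01  1.46895140e+00  8.72396862e-04
  1.37558760e+00 -2.65612336e-01]
3582 [ 493.11602213 -130.64736693  163.91992025] [592.10349668  48.49897641 417.15970393] [536.750357   -64.70517583 302.53699064]
[-0.99975299  0.02198737  0.0032411 ]
```

View pics/s2.png

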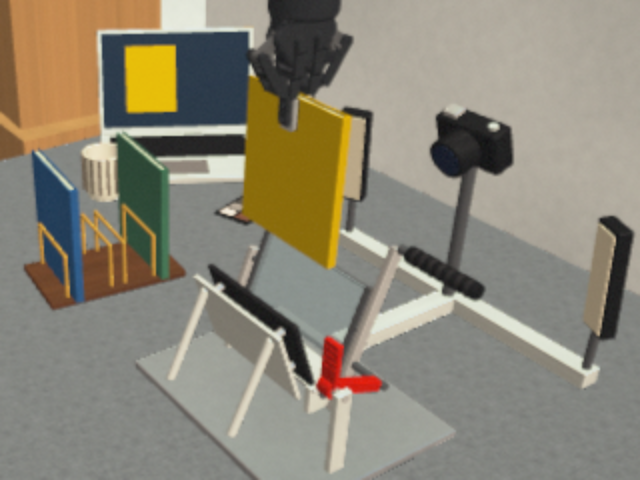

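The book hangs upright over the V, back face at x≈537. The board's corner is at x≈531. Lowering it.

{"fn": "drive_tool", "kwargs": {"commands": [[-4,0,-20,0,-1],[-4,0,-55,0,-1],[-4,0,-95,0,-1],[-4,0,-125,0,-1],[-4,0,-133,0,-1],[-4,0,-133,0,-1],[-4,0,-133,0,-1]]}}

```text
time: 4.6
ee_pos: [542.2, -46.6, 219.8]
tcp_rot: [2.245, 2.194, 0.003]
wrist_force: [0.2, 1.4, -2.7]
finger_gap: 11.4
grip_force: 59.0
```

{"fn": "drive_tool", "kwargs": {"commands": [[0,0,-2,0,-1],[0,0,-4,0,-1],[0,0,-6,0,-1],[0,0,-8,0,-1],[0,0,-8,0,-1]]}}

```text
time: 5.1
ee_pos: [540.7, -47.2, 210.1]
tcp_rot: [-2.248, -2.194, 0.0]
wrist_force: [0.7, -0.5, -3.5]
finger_gap: 11.5
grip_force: 59.0
```

Bottom is at about z=69, with no contact yet. I'll go on slowly.

{"fn": "drive_tool", "kwargs": {"commands": [[0,0,-2,0,-1],[0,0,-4,0,-1],[0,0,-5,0,-1],[0,0,-5,0,-1]]}}

```text
time: 5.5
ee_pos: [540.8, -47.1, 205.0]
tcp_rot: [-2.248, -2.194, 0.0]
wrist_force: [-0.9, -0.4, -3.1]
finger_gap: 11.0
grip_force: 59.1
```

{"fn": "drive_tool", "kwargs": {"commands": [[0,0,-1.5,0,-1],[0,0,-3,0,-1],[0,0,-3,0,-1]]}}

```text
time: 5.8
ee_pos: [540.8, -47.1, 202.1]
tcp_rot: [-2.248, -2.194, 0.0]
wrist_force: [-0.6, -0.1, -3.5]
finger_gap: 11.4
grip_force: 59.1
```

{"fn": "drive_tool", "kwargs": {"commands": [[0,0,-1.5,0,-1],[0,0,-3,0,-1],[0,0,-3,0,-1]]}}

```text
time: 6.1
ee_pos: [540.7, -47.1, 199.0]
tcp_rot: [-2.248, -2.194, 0.0]
wrist_force: [0.9, 0.2, -2.6]
finger_gap: 11.2
grip_force: 59.1
```

```bash
python3 - <<'E'
from h import *
s=r.get_state();print(s["ee_pos"],s["wrist_force"])
a=snap("side")
cv2.imwrite("pics/s3.png",cv2.resize(a["pixels"][150:350,280:480],None,fx=3,fy=3,interpolation=cv2.INTER_CUBIC))
E
```

```text
[540.73734666 -47.08195127 199.03931687] [ 0.871322    0.16589403 -2.58025825]
```

View pics/s3.png

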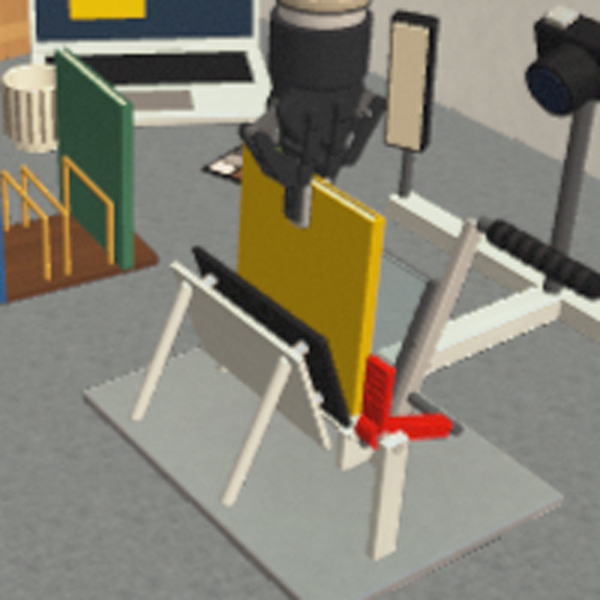

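The book is in the V, near the ledge, its right edge at (365,410) just in front of the black board. A little further down.

{"fn": "drive_tool", "kwargs": {"commands": [[0,0,-1,0,-1],[0,0,-2,0,-1],[0,0,-2,0,-1]]}}

```text
time: 6.45
ee_pos: [541.3, -47.0, 198.6]
tcp_rot: [2.248, 2.193, 0.001]
wrist_force: [-1.1, 1.2, 5.6]
finger_gap: 11.5
grip_force: 60.3
```

{"fn": "drive_tool", "kwargs": {"commands": [[0,0,-1,0,-1],[0,0,-2,0,-1],[0,0,-2,0,-1]]}}

```text
time: 6.75
ee_pos: [541.5, -47.0, 198.5]
tcp_rot: [2.247, 2.193, 0.002]
wrist_force: [-3.4, 2.1, 16.5]
finger_gap: 11.1
grip_force: 61.8
```

{"fn": "drive_tool", "kwargs": {"commands": [[0,0,4,0,-1],[-1,0,4,0,-0.6],[-3,0,4,0,-0.6],[-8,0,4,0,-0.5],[-14,0,4,0,-0.4],[-20,0,4,0,-0.3],[-26,0,4,0,-0.2],[-32,0,4,0,-0.1],[-38,0,4,0,0],[-44,0,4,0,0]], "force": 20}}

```text
time: 7.75
ee_pos: [496.3, -47.1, 199.3]
tcp_rot: [-2.248, -2.194, 0.0]
wrist_force: [-0.7, -0.4, -0.5]
finger_gap: 42.5
grip_force: 0.2
```

{"fn": "drive_tool", "kwargs": {"commands": [[-4,0,0,0,0.1],[-8,0,0,0,0.15],[-12,0,0,0,0.2],[-15,0,0,0,0.2],[-15,0,0,0,0.2],[-15,0,0,0,0.2]]}}

```text
time: 8.35
ee_pos: [482.2, -47.2, 199.4]
tcp_rot: [2.248, 2.194, 0.0]
wrist_force: [0.1, 0.1, 0.6]
finger_gap: 51.3
grip_force: 0.0
```

```bash
python3 - <<'E'
from h import *
s=r.get_state();print(s["ee_pos"],s["wrist_force"],s["finger_gap"])
a=snap("side")
cv2.imwrite("pics/s4.png",cv2.resize(a["pixels"][150:350,280:480],None,fx=3,fy=3,interpolation=cv2.INTER_CUBIC))
E
```

```text
[482.16455822 -47.23143486 199.39767608] [0.12286608 0.05401745 0.5751115 ] 51.34669740227803
```

View pics/s4.png

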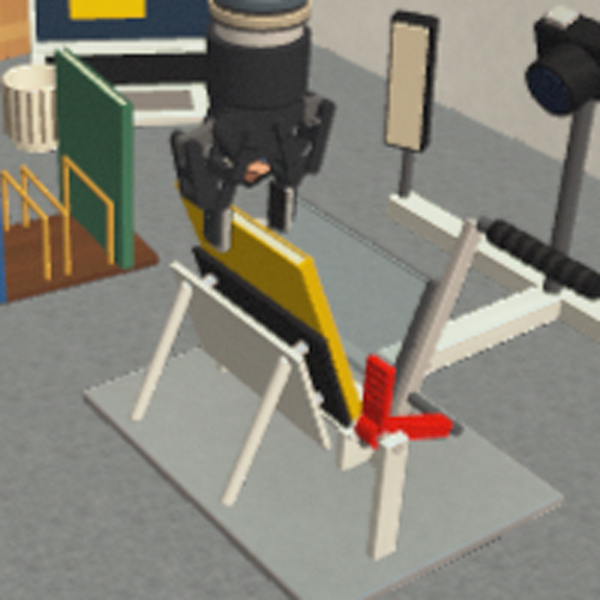

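The book leans along the black board, with both fingers free of it at (215,235) and (285,215). Lift, then check the seat from above.

{"fn": "drive_tool", "kwargs": {"commands": [[0,0,30,0,0.2],[0,0,60,0,0.2],[0,-50,80,0,-1],[0,-100,80,0,-1],[10,-150,80,0,-1],[20,-200,80,0,-1],[20,-220,80,0,-1],[20,-220,80,0,-1]]}}

```text
time: 9.2
ee_pos: [502.5, -271.4, 279.0]
tcp_rot: [2.252, 2.188, -0.001]
wrist_force: [-0.2, 0.8, 0.5]
finger_gap: 0.2
grip_force: 0.0
```

```bash
python3 - <<'E'
from h import *
s=r.get_state();print(s["ee_pos"],s["finger_gap"])
a=dict(snap("top"));P=cloud(a);h=cv2.cvtColor(a["pixels"],cv2.COLOR_BGR2HSV).astype(int);Z=P[...,2]
m=np.zeros(Z.shape,bool);m[150:280,330:440]=1
y=m&(h[...,0]>15)&(h[...,0]<33)&(h[...,1]>90)&(Z>55)&(Z<250);p=P[y]
print(len(p),p.min(0),p.max(0))
q=p[p[:,2]>210];print("top",np.median(q,0))
q=p[(p[:,2]<215)]
for _ in range(6):
    c=np.median(q,0);n=np.linalg.svd(q-q.mean(0),full_matrices=False)[2][2];e=abs((q-q.mean(0))@n);q=q[e<max(2.5,np.percentile(e,92))]
n*=np.sign(n[0]);print("front n",n,"tilt",np.degrees(np.arctan2(n[2],n[0])),"yaw",np.degrees(np.arctan2(n[1],n[0])),q.mean(0),len(q))
q=P[y&(Z>90)&(Z<200)];print("y ext",np.percentile(q[:,1],[.5,99.5]))
rd=m|True;rd&=((h[...,0]<6)|(h[...,0]>174))&(h[...,1]>150)&(Z>168)&(Z<185)&(abs(P[...,0]-482)<40)&(abs(P[...,1]+200)<40);print("tab",P[rd].mean(0) if rd.any() else None)
cv2.imwrite("pics/t5.png",cv2.resize(a["pixels"][140:290,320:520],None,fx=4,fy=4))
E
```

```text
[ 502.48356224 -271.41739701  278.98873981] 0.24432877764518765
360 [ 467.65198787 -126.53834072   66.69112149] [544.6324358   35.77293987 229.84172005]
top [ 478.19752173 -116.1147757   221.30865775]
front n [ 0.92586597 -0.01838875  0.37740436] tilt 22.176944217412547 yaw -1.1378097638385964 [516.46191618 -71.49130505 136.24089355] 287
y ext [-125.64438776   34.99434292]
tab [ 481.59746675 -198.51648557  173.91616738]
```

View pics/t5.png

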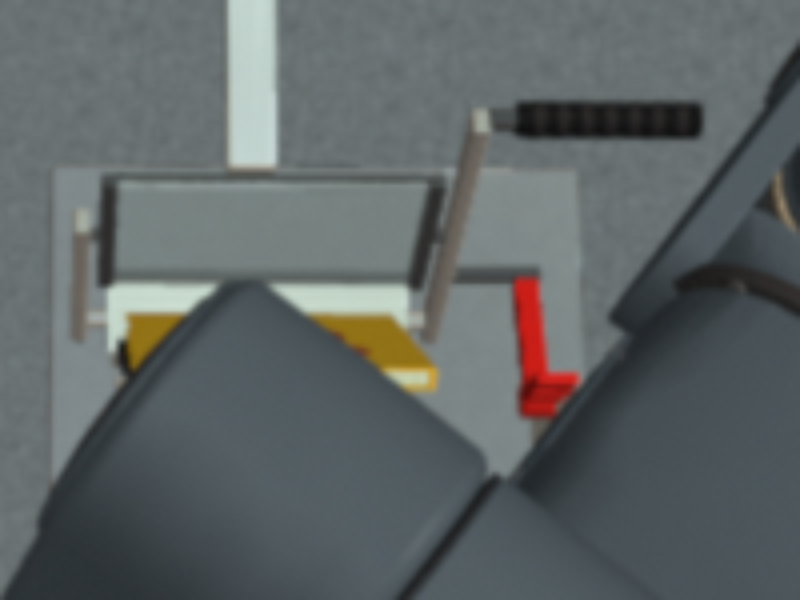

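The book is seated, y centre ≈ -46, parallel to the board. The red tab's top is at image (550,385), world (482,-198.5,174). I'll go in front of it.

{"fn": "drive_tool", "kwargs": {"commands": [[10,40,0,0,-1],[10,73,0,0,-1],[10,73,-40,0,-1],[10,73,-80,0,-1],[10,73,-115,0,-1],[10,73,-129,0,-1],[10,73,-129,0,-1]]}}

```text
time: 9.95
ee_pos: [509.9, -191.3, 148.0]
tcp_rot: [-2.242, -2.191, 0.002]
wrist_force: [-0.6, -0.5, -0.5]
finger_gap: -0.3
grip_force: 0.0
```

{"fn": "drive_tool", "kwargs": {"commands": [[-5,0,0,0,-1],[-10,0,0,0,-1],[-15,0,0,0,-1],[-20,0,0,0,-1]]}}

```text
time: 10.35
ee_pos: [492.5, -194.4, 151.6]
tcp_rot: [2.247, 2.191, 0.002]
wrist_force: [1.0, 1.1, 1.5]
finger_gap: 0.4
grip_force: 0.8
```

{"fn": "drive_tool", "kwargs": {"commands": [[-5,0,-2,0,-1],[-10,0,-5,0,-1],[-15,0,-8,0,-1],[-20,0,-12,0,-1],[-25,0,-16,0,-1],[-29,0,-19,0,-1],[-33,0,-20,0,-1],[-37,0,-20,0,-1],[-37,0,-20,0,-1]]}}

```text
time: 11.25
ee_pos: [453.7, -193.7, 129.9]
tcp_rot: [-2.247, -2.192, 0.001]
wrist_force: [0.6, 0.3, -0.4]
finger_gap: -0.1
grip_force: 0.1
```

```bash
python3 - <<'E'
from h import *
s=r.get_state();print(s["ee_pos"],s["wrist_force"])
a=snap("side");P=cloud(a);h=cv2.cvtColor(a["pixels"],cv2.COLOR_BGR2HSV).astype(int)
m=((h[...,0]<6)|(h[...,0]>174))&(h[...,1]>150)&(abs(P[...,0]-482)<110)&(abs(P[...,1]+200)<40)&(P[...,2]>60)
p=P[m];print(p.min(0),p.max(0));b=p[p[:,0]>p[:,0].max()-6].mean(0);t=p[p[:,0]<p[:,0].min()+5].mean(0);print("bar end",b,"tab end",t)
E
```

```text
[ 453.65445203 -193.69333231  129.94324866] [ 0.64557779  0.34130008 -0.43261835]
[ 421.63723664 -212.89696306  108.36097434] [ 530.85393684 -186.86466498  180.6632631 ]
bar end [ 527.11809856 -206.67049652  172.75754731] tab end [ 423.89781487 -200.42204006  134.74790924]
```

The catch reads about 1.25 rad, fully flipped. Next, go above the grip.

{"fn": "drive_tool", "kwargs": {"commands": [[0,0,50,0,-1],[0,0,100,0,-1],[0,0,150,0,0.2],[50,-15,150,0,0.2],[100,-30,150,0,0.2],[150,-41,150,0,0.2],[153,-41,150,0,0.2],[153,-41,150,0,0.2]]}}

```text
time: 12.1
ee_pos: [608.1, -234.8, 278.7]
tcp_rot: [-2.245, -2.193, 0.002]
wrist_force: [-0.1, 0.2, 0.7]
finger_gap: 51.1
grip_force: 0.0
```

```bash
python3 - <<'E'
from h import *
s=r.get_state();print(s["ee_pos"],s["finger_gap"])
a=snap("side");P=cloud(a);V=a["pixels"].max(2)
m=np.zeros(V.shape,bool);m[215:250,430:490]=1;m&=(V<60)&(P[...,2]>212)&(P[...,2]<245);p=P[m];print(np.median(p,0),p.min(0),p.max(0))
d=snap("wrist");cv2.imwrite("pics/w6.png",d["pixels"]);Q=cloud(d);V=d["pixels"].max(2)
m=(V<75)&(Q[...,2]>228)&(Q[...,2]<245)&(abs(Q[...,0]-608)<40)&(Q[...,1]>-290)&(Q[...,1]<-150);q=Q[m]
if len(q):print(len(q),np.median(q,0),q.min(0),q.max(0))
E
```

```text
[ 608.13607464 -234.82802046  278.70593409] 51.1388985666959
[ 603.64516151 -228.99016092  231.54925405] [ 598.09268614 -274.22132579  218.06466278] [ 614.7709415  -168.15627722  237.24848156]
7022 [ 610.70075398 -216.99912701  235.60123708] [ 600.19485423 -272.71027923  228.05078536] [ 621.05560907 -173.63963112  238.78667007]
```

View pics/w6.png

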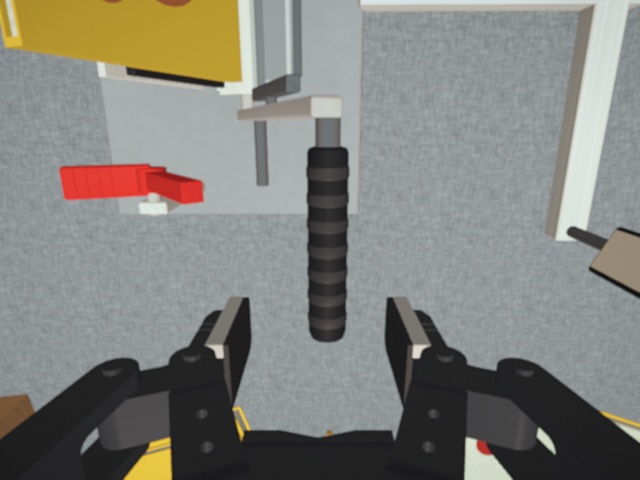

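The grip runs from (327,150) to (327,335), midway between the pads, and the red catch lies tipped back at (105,182). Descend and grip.

{"fn": "drive_tool", "kwargs": {"commands": [[2,0,-30,0,0.2],[2,0,-60,0,0.2],[2,0,-70,0,0.2],[2,0,-70,0,0.2],[2,0,-70,0,-1],[2,0,-70,0,-1],[2,0,-70,0,-1],[2,0,-70,0,-1],[2,0,-70,0,-1],[2,0,-70,0,-1]], "force": 30}}

```text
time: 13.2
ee_pos: [611.5, -235.8, 212.2]
tcp_rot: [2.245, 2.191, 0.003]
wrist_force: [2.3, 0.3, 6.1]
finger_gap: 18.9
grip_force: 31.2
```

{"fn": "drive_tool", "kwargs": {"commands": [[-9,0,3,0,-1],[-19,0,6,0,-1],[-29,0,8,0,-1],[-39,0,10,0,-1],[-49,0,11,0,-1],[-59,0,12,0,-1],[-59,0,12,0,-1]]}}

```text
time: 13.9
ee_pos: [552.0, -234.6, 224.1]
tcp_rot: [2.247, 2.191, 0.005]
wrist_force: [4.5, 3.4, 5.0]
finger_gap: 18.9
grip_force: 31.3
```

{"fn": "drive_tool", "kwargs": {"commands": [[-10,0,0,0,-1],[-20,0,0,0,-1],[-30,0,-1,0,-1],[-40,0,-2,0,-1],[-50,0,-4,0,-1],[-57,0,-6,0,-1],[-63,0,-7,0,-1],[-63,0,-7,0,-1]]}}

```text
time: 14.7
ee_pos: [488.2, -233.4, 216.6]
tcp_rot: [-2.249, -2.193, -0.005]
wrist_force: [3.1, 5.3, 9.2]
finger_gap: 18.8
grip_force: 31.5
```

{"fn": "drive_tool", "kwargs": {"commands": [[-3,0,-1,0,-1],[-6,0,-2,0,-1],[-9,0,-3,0,-1],[-12,0,-4,0,-1],[-15,0,-5,0,-1],[-15,0,-5,0,-1],[-15,0,-5,0,-1]]}}

```text
time: 15.4
ee_pos: [474.9, -233.1, 212.1]
tcp_rot: [2.248, 2.192, 0.009]
wrist_force: [4.1, 7.6, 11.4]
finger_gap: 18.5
grip_force: 31.8
```

```bash
python3 - <<'E'
from h import *
s=r.get_state();print(s["ee_pos"],s["wrist_force"],s["grip_force"])
a=snap("side");P=cloud(a);h=cv2.cvtColor(a["pixels"],cv2.COLOR_BGR2HSV).astype(int)
m=((h[...,0]<6)|(h[...,0]>174))&(h[...,1]>150)&(abs(P[...,0]-482)<110)&(abs(P[...,1]+200)<40)&(P[...,2]>60)
p=P[m];print(p.min(0),p.max(0))
cv2.imwrite("pics/s7.png",cv2.resize(a["pixels"][150:350,280:480],None,fx=3,fy=3,interpolation=cv2.INTER_CUBIC))
E
```

```text
[ 474.86469015 -233.11755354  212.13201059] [ 4.11116737  7.62732155 11.39652972] 31.760023534297943
[ 421.65481868 -212.96713359  106.0757197 ] [ 523.93690164 -187.372024    173.0221788 ]
```

View pics/s7.png

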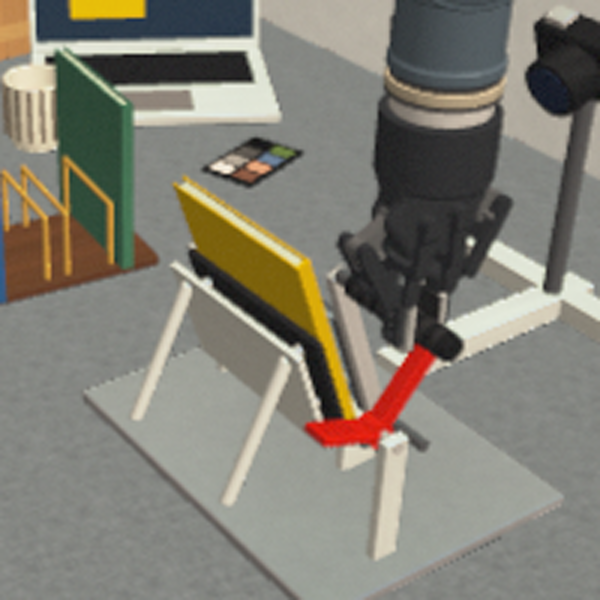

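The plate's lever arm at (350,340) is parallel to the book, the book lies flat on the board, and the catch is tipped back. Displacement gives lever ≈ 0.70. I'll go slightly further, relieve the z load and settle.

{"fn": "drive_tool", "kwargs": {"commands": [[-2,0,0,0,-1],[-4,0,0,0,-1],[-4,0,0,0,-1],[-4,0,0,0,-1],[-4,0,0,0,-1],[-4,0,0,0,-1],[-4,0,0,0,-1]]}}

```text
time: 16.15
ee_pos: [472.3, -233.1, 211.4]
tcp_rot: [2.248, 2.19, 0.012]
wrist_force: [9.0, 7.6, 3.9]
finger_gap: 19.0
grip_force: 31.2
```

```bash
python3 - <<'E'
from h import *
s=r.get_state();print(s["ee_pos"],s["wrist_force"],abs(s["joint_velocities"]).max())
a=snap("side");P=cloud(a);h=cv2.cvtColor(a["pixels"],cv2.COLOR_BGR2HSV).astype(int)
def yel(P,h,lo):
    m=(h[...,0]>15)&(h[...,0]<33)&(h[...,1]>90)&(P[...,2]>lo)&(P[...,2]<235)&(abs(P[...,1]+46)<95)&(abs(P[...,0]-500)<60);return P[m]
p=yel(P,h,160);print("now",len(p),p.min(0),p.max(0),np.median(p,0))
t=snap("top");P=cloud(t);h=cv2.cvtColor(t["pixels"],cv2.COLOR_BGR2HSV).astype(int)
q=yel(P,h,60);print("top",len(q),np.percentile(q,[1,50,99],axis=0))
q=q[q[:,2]<215]
for _ in range(6):
    n=np.linalg.svd(q-q.mean(0),full_matrices=False)[2][2];e=abs((q-q.mean(0))@n);q=q[e<max(2.5,np.percentile(e,92))]
n*=np.sign(n[0]);print(np.degrees(np.arctan2(n[2],n[0])),np.degrees(np.arctan2(n[1],n[0])),q.mean(0),len(q))
x=q.mean(0);print("x at z136,y-71:",x[0]+(n[2]*(x[2]-136.24)+n[1]*(x[1]+71.5))/n[0])
E
```

```text
[ 472.26797868 -233.0514543   211.35058298] [9.04623218 7.58178901 3.94586794] 0.0013084102692420918
now 827 [ 461.29956799 -128.18751113  160.22767677] [499.22944644  35.56777803 225.0559156 ] [473.47482565 -63.44609202 195.46141976]
top 35 [[ 471.28775772 -125.5338667   112.85546238]
 [ 486.24918313 -120.55485723  196.23412771]
 [ 524.77268501   28.79698954  225.70263853]]
22.896703038800453 -1.4341854329195938 [ 495.45417756 -101.41626661  175.31240103] 24
x at z136,y-71: 512.7053547174035
```

Pull ≈ 10 N, book pressed in about 4 mm, everything steady. Handing in.

```bash
python3 -c "
from workcell import r
print(r.hand_in())"
```

```text
the job is handed in; nothing more can be done
None
```

The job is handed in; hand-in gave no verdict. At that point the yellow book was seated on the cradle, the catch was flipped to about 1.25 rad, and the arm was holding the lever at about 0.70 rad with a pull of about 10 N, clamping the book.

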